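# Changing over the battery packs in the closet charger

## Task

First switch the charger fully off at its lever. Then take every charged pack out of the charger and lay it flat in the ready tray, and seat every empty pack from the divided bin squarely and fully down in a charger pocket of its own, with its slotted end at the pocket's white mark so that the slot goes over the tongue. When all that is done switch the charger fully back on, and leave the other things on the table where they are.

Things in the scene. Friction and masses are not known exactly. Their poses are not given: they have to be found in the camera images.
- flat1: Empty battery pack, grey block 100 (own x) x 48 (y) x 44 mm (z), 0.3 to 0.5 kg. Key end (own +x): full-height slot 14 mm wide, 12 mm deep; plain other end with dark latch on top. Origin: centre of underside. Starts upright in a bin compartment, key end roughly along the bin's +x or -x. May be absent (None).
- flat2: Empty battery pack, grey block 100 (own x) x 48 (y) x 44 mm (z), 0.3 to 0.5 kg. Key end (own +x): full-height slot 14 mm wide, 12 mm deep; plain other end with dark latch on top. Origin: centre of underside. Starts upright in a bin compartment, key end roughly along the bin's +x or -x. May be absent (None).
- flat3: Empty battery pack, grey block 100 (own x) x 48 (y) x 44 mm (z), 0.3 to 0.5 kg. Key end (own +x): full-height slot 14 mm wide, 12 mm deep; plain other end with dark latch on top. Origin: centre of underside. Starts upright in a bin compartment, key end roughly along the bin's +x or -x. May be absent (None).
- flat4: Empty battery pack, grey block 100 (own x) x 48 (y) x 44 mm (z), 0.3 to 0.5 kg. Key end (own +x): full-height slot 14 mm wide, 12 mm deep; plain other end with dark latch on top. Origin: centre of underside. Starts upright in a bin compartment, key end roughly along the bin's +x or -x. May be absent (None).
- charged1: Charged battery pack, grey block 100 (own x) x 48 (y) x 44 mm (z), 0.3 to 0.5 kg. Key end (own +x): full-height slot 14 mm wide, 12 mm deep; plain other end with dark latch on top. Origin: centre of underside. Looks the same as the empty ones; starts seated in a pocket of the charger. May be absent (None).
- charged2: Charged battery pack, grey block 100 (own x) x 48 (y) x 44 mm (z), 0.3 to 0.5 kg. Key end (own +x): full-height slot 14 mm wide, 12 mm deep; plain other end with dark latch on top. Origin: centre of underside. Looks the same as the empty ones; starts seated in a pocket of the charger. May be absent (None).
- charged3: Charged battery pack, grey block 100 (own x) x 48 (y) x 44 mm (z), 0.3 to 0.5 kg. Key end (own +x): full-height slot 14 mm wide, 12 mm deep; plain other end with dark latch on top. Origin: centre of underside. Looks the same as the empty ones; starts seated in a pocket of the charger. May be absent (None).
- charged4: Charged battery pack, grey block 100 (own x) x 48 (y) x 44 mm (z), 0.3 to 0.5 kg. Key end (own +x): full-height slot 14 mm wide, 12 mm deep; plain other end with dark latch on top. Origin: centre of underside. Looks the same as the empty ones; starts seated in a pocket of the charger. May be absent (None).
- charger: Black dock 276 x 176 mm, fixed; base 6 mm, four pockets, walls 6 mm thick, rising to 20 mm. Pocket 104 (dock x) x 52 mm inside: 2 mm play round a pack, wall tops bevelled. Mid +x end of each: white tongue 9 x 9 mm, wall height, and white mark. A pack seats only with slot over tongue (own x along dock +x); reversed, it stays 14 mm high. Origin: centre of underside.
- pocket1 (a point): Centre of a charger pocket's floor, at x -66, y -44, z +6 mm in the dock's frame; axes as the dock's. A seated pack's origin lies here.
- pocket2 (a point): Centre of a charger pocket's floor, at x -66, y +44, z +6 mm in the dock's frame; axes as the dock's. A seated pack's origin lies here.
- pocket3 (a point): Centre of a charger pocket's floor, at x +66, y -44, z +6 mm in the dock's frame; axes as the dock's. A seated pack's origin lies here.
- pocket4 (a point): Centre of a charger pocket's floor, at x +66, y +44, z +6 mm in the dock's frame; axes as the dock's. A seated pack's origin lies here.
- bin: White divided storage bin 269 x 181 mm, fixed: four compartments, about 127 x 83 mm, centres at x +-66, y +-44 mm in its frame; floor 5 mm, walls 5 mm thick rising to 22 mm above the table. Origin: centre of its underside.
- tray: Shallow aluminium ready tray 150 mm (x) by 200 mm (y), fixed: floor 5 mm, rim 5 mm thick rising to 14 mm. Two packs fit side by side, long sides along x, at y +-45 mm. Origin: centre of its underside.
- switch (a joint): Charger's mains switch: red toggle lever on a grey block 70 x 50 x 25 mm, hinge across the block. 0 rad = fully off, leaning 0.5 rad to the block's own -x (roughly towards the robot); 1.0 rad = fully on, leaning to +x. Stays where it is left; a push of a few N on its tip moves it. It starts at about on.
- switch_tip (a point): Tip of the switch lever (lever 80 mm long); a red ball 26 mm across, at 92 mm height with the lever fully on or off, 38 mm either side of the hinge line, 102 mm upright. Its frame tilts with the lever; its y axis is along the hinge and the block's y, horizontal.
- jar: Bystander, lidded jar 60 mm across, 75 mm high, to be left where it is.
- cleaner: Bystander, white cleaner bottle 190 mm high, to be left where it is.
- tape: Bystander, roll of tape 90 mm across, 45 mm high, to be left where it is.
- brush: Bystander, brush lying flat, to be left where it is.
- screwdriver: Bystander, screwdriver lying flat, to be left where it is.
- polish: Bystander, small polish tin 72 mm across, 50 mm high, to be left where it is.

How it is judged:
On the way, in this order (a step that is already met when the one before it is completed fails the run):
1. the charger is switched off (value of joint switch below 0.15 rad), for 0.2 s.
2. with the switch off, all charged packs lie in the ready tray and all empty packs are seated in pockets (value of joint switch below 0.15 rad and angle between each of flat1, flat2, flat3, flat4, charged1, charged2, charged3, charged4's own z axis and vertical below 0.06 rad and ((distance between flat1 and pocket1 below 0.005 m and angle between the x axis of flat1 and the x axis of charger, either way round below 0.07 rad) or (distance between flat1 and pocket2 below 0.005 m and angle between the x axis of flat1 and the x axis of charger, either way round below 0.07 rad) or (distance between flat1 and pocket3 below 0.005 m and angle between the x axis of flat1 and the x axis of charger, either way round below 0.07 rad) or (distance between flat1 and pocket4 below 0.005 m and angle between the x axis of flat1 and the x axis of charger, either way round below 0.07 rad)) and ((distance between flat2 and pocket1 below 0.005 m and angle between the x axis of flat2 and the x axis of charger, either way round below 0.07 rad) or (distance between flat2 and pocket2 below 0.005 m and angle between the x axis of flat2 and the x axis of charger, either way round below 0.07 rad) or (distance between flat2 and pocket3 below 0.005 m and angle between the x axis of flat2 and the x axis of charger, either way round below 0.07 rad) or (distance between flat2 and pocket4 below 0.005 m and angle between the x axis of flat2 and the x axis of charger, either way round below 0.07 rad)) and ((distance between flat3 and pocket1 below 0.005 m and angle between the x axis of flat3 and the x axis of charger, either way round below 0.07 rad) or (distance between flat3 and pocket2 below 0.005 m and angle between the x axis of flat3 and the x axis of charger, either way round below 0.07 rad) or (distance between flat3 and pocket3 below 0.005 m and angle between the x axis of flat3 and the x axis of charger, either way round below 0.07 rad) or (distance between flat3 and pocket4 below 0.005 m and angle between the x axis of flat3 and the x axis of charger, either way round below 0.07 rad)) and ((distance between flat4 and pocket1 below 0.005 m and angle between the x axis of flat4 and the x axis of charger, either way round below 0.07 rad) or (distance between flat4 and pocket2 below 0.005 m and angle between the x axis of flat4 and the x axis of charger, either way round below 0.07 rad) or (distance between flat4 and pocket3 below 0.005 m and angle between the x axis of flat4 and the x axis of charger, either way round below 0.07 rad) or (distance between flat4 and pocket4 below 0.005 m and angle between the x axis of flat4 and the x axis of charger, either way round below 0.07 rad)) and x of charged1 in the frame of tray between -0.07 and 0.07 m and y of charged1 in the frame of tray between -0.095 and 0.095 m and z of each of charged1, charged2, charged3, charged4 in the frame of tray below 0.009 m and x of charged2 in the frame of tray between -0.07 and 0.07 m and y of charged2 in the frame of tray between -0.095 and 0.095 m and x of charged3 in the frame of tray between -0.07 and 0.07 m and y of charged3 in the frame of tray between -0.095 and 0.095 m and x of charged4 in the frame of tray between -0.07 and 0.07 m and y of charged4 in the frame of tray between -0.095 and 0.095 m), for 0.2 s.
3. the charger is switched on again (value of joint switch above 0.85 rad), for 0.2 s.
At the end, for the whole second after the job is handed in: Switch beyond 0.85 rad; every empty pack present is within 5 mm of a pocket's seat, tilted under 0.06 rad and square to the dock within 0.07 rad; every charged pack present lies flat on the ready tray's floor inside its rim; all at rest (value of joint switch above 0.85 rad and angle between each of flat1, flat2, flat3, flat4, charged1, charged2, charged3, charged4's own z axis and vertical below 0.06 rad and ((distance between flat1 and pocket1 below 0.005 m and angle between the x axis of flat1 and the x axis of charger, either way round below 0.07 rad) or (distance between flat1 and pocket2 below 0.005 m and angle between the x axis of flat1 and the x axis of charger, either way round below 0.07 rad) or (distance between flat1 and pocket3 below 0.005 m and angle between the x axis of flat1 and the x axis of charger, either way round below 0.07 rad) or (distance between flat1 and pocket4 below 0.005 m and angle between the x axis of flat1 and the x axis of charger, either way round below 0.07 rad)) and ((distance between flat2 and pocket1 below 0.005 m and angle between the x axis of flat2 and the x axis of charger, either way round below 0.07 rad) or (distance between flat2 and pocket2 below 0.005 m and angle between the x axis of flat2 and the x axis of charger, either way round below 0.07 rad) or (distance between flat2 and pocket3 below 0.005 m and angle between the x axis of flat2 and the x axis of charger, either way round below 0.07 rad) or (distance between flat2 and pocket4 below 0.005 m and angle between the x axis of flat2 and the x axis of charger, either way round below 0.07 rad)) and ((distance between flat3 and pocket1 below 0.005 m and angle between the x axis of flat3 and the x axis of charger, either way round below 0.07 rad) or (distance between flat3 and pocket2 below 0.005 m and angle between the x axis of flat3 and the x axis of charger, either way round below 0.07 rad) or (distance between flat3 and pocket3 below 0.005 m and angle between the x axis of flat3 and the x axis of charger, either way round below 0.07 rad) or (distance between flat3 and pocket4 below 0.005 m and angle between the x axis of flat3 and the x axis of charger, either way round below 0.07 rad)) and ((distance between flat4 and pocket1 below 0.005 m and angle between the x axis of flat4 and the x axis of charger, either way round below 0.07 rad) or (distance between flat4 and pocket2 below 0.005 m and angle between the x axis of flat4 and the x axis of charger, either way round below 0.07 rad) or (distance between flat4 and pocket3 below 0.005 m and angle between the x axis of flat4 and the x axis of charger, either way round below 0.07 rad) or (distance between flat4 and pocket4 below 0.005 m and angle between the x axis of flat4 and the x axis of charger, either way round below 0.07 rad)) and x of charged1 in the frame of tray between -0.07 and 0.07 m and y of charged1 in the frame of tray between -0.095 and 0.095 m and z of each of charged1, charged2, charged3, charged4 in the frame of tray below 0.009 m and x of charged2 in the frame of tray between -0.07 and 0.07 m and y of charged2 in the frame of tray between -0.095 and 0.095 m and x of charged3 in the frame of tray between -0.07 and 0.07 m and y of charged3 in the frame of tray between -0.095 and 0.095 m and x of charged4 in the frame of tray between -0.07 and 0.07 m and y of charged4 in the frame of tray between -0.095 and 0.095 m and linear speed of each of flat1, flat2, flat3, flat4, charged1, charged2, charged3, charged4 below 0.02 m/s); the robot touches nothing.
It fails at once if one of the bystanders is moved by more than 40 mm (distance of any of jar, cleaner, tape, brush, screwdriver, polish from where it was at the start of the episode above 0.04 m).
Of flat1, flat2, flat3, flat4 only 3 to 4 are there at a start; the rules pass over those that are not, and their reading is None.
Of charged1, charged2, charged3, charged4 only 2 to 2 are there at a start; the rules pass over those that are not, and their reading is None.
At some moment in a run one of flat1, flat2, flat3, flat4, charged1, charged2, charged3, charged4 may be knocked a few centimetres aside while the robot is not near it.
Once in a run the grip may slacken for a moment while it holds something.
It also fails if it takes over 210 s, if anything falls off the work surface, if the arm or the gripper's body presses on something with over 40 N, if the wrist force passes 120 N, or if a joint passes its speed limit or range.

## Robot

A 6-joint arm with a two-finger parallel gripper is mounted at the origin on the work surface. World frame = base frame: x ahead of the robot, y to its left, z up, the work surface at z = 0. Lengths are in m, angles in rad, forces in N, time in s.
With the tool pointing down it reaches from about 0.3 to 0.875 m from the base axis. Payload 6.4 kg.
Tool frame: the origin (TCP) lies on the centre line of the jaws, within the pads' length; the fingertips stand 22 mm ahead of it and the grasp point (between the pads) lies 3 mm ahead of it; z points along the fingers, y is the line along which they close (so a half turn about z gives the same grasp; the last joint's range is limited). The gripper opens to 85 mm and grips with 20 to 120 N. Pads are 22 mm wide; open, the fingers measure 114 mm over their backs; the gripper's body (76 mm by 85 mm) begins 54 mm behind the grasp point. The pads swing forward as they close: fully open they stand 13 mm farther back than shut.
Start: joints at [-1.478, 0.181, 1.607, -0, 1.354, -0.206], TCP at [0.169, -0.55, 0.253] pointing down, gripper open.
Joint ranges: [-2.99, 2.99], [-0.89, 2.07], [0.3, 2.58], [-1.14, 4.28], [0, 2.63], [-3.12, 3.12]. Speed limits (rad/s): [2.57, 2.57, 3.01, 3.14, 3.14, 3.14].

## Interface

Orientations are given as a unit quaternion [w, x, y, z].
In Python, from bench import ctrl gives the robot as it stands. The module is installed in compiled form; this text tells all that it offers.
- The arm moves only by the tool servo_tool, never from a script. Its argument "commands" is a list of rows, each a list of 3 entries, a list of its own where there are three numbers: the shift along the tool's x, y, z in mm, then the turn about the tool's z in rad, then the finger opening in mm, from 0 to 85.4. In form: [[[dx, dy, dz], turn, jaw], ...]. A call has 1 to 20 rows; each row shifts and turns the commanded pose from where the row before left it, along the tool's axes as they then stand; what a row does not reach is not made up. A row lasts 1/8 s, in which the tool goes at most 62.5 mm and 10.7 degrees, less where a joint would pass 70% of its speed; a pose out of reach is approached as far as the arm can. A call with a gripper value outside its range is refused whole. The fingers move at their own pace and stop on an object; the grip force is fixed at half the most. Time passes only in rows, so rows that do not move let the fingers close. It gives the time, the measured TCP pose, the force, the opening and the grip force at its end, in the units of the state.
- ctrl.get_obs(): the state, without advancing time (a new reading comes with each control period).
- ctrl.camera(name): name is "scene" or "side" or "wrist"; returns a dict with "color" (480x640x3 uint8, red, green, blue), "z_map" (480x640 float32, m along the optical axis (not along the pixel's ray), 0 where there is no reading), "fx", "fy", "cx", "cy" (pixels), "R" (3x3) and "t" (3): a world point X has camera coordinates R X + t. Camera axes: x right, y down, z forward; pixel columns grow to the right and rows downward; lengths in m; the calibration is good to about 2 mm. A picture is of the moment at which its call begins.
- ctrl.hand_in(): hands the job in; it is judged then, once.
The state is a dict: "time_s": time; "q": joint angles; "dq": joint speeds; "joint_efforts": joint torques, N m; "eef_pos": TCP position; "eef_rot": TCP orientation; "wrist_force": force on the tool from outside, world axes, zero at the start; "torque": the same for the moment, N m; "opening": opening from 0.0 (shut) to 1.0 (fully open); "grasp_force": force on a finger pad.
Only numpy, scipy, OpenCV 4.12 (cv2) and the standard library are available. Lean on these libraries where they do the work, as an engineer would, in place of code of your own. Each camera call takes 0.05 s, during which the arm holds its last target. There are 200 camera calls.

## Working session

There is one attempt and no reset: what is moved stays moved. The work goes in short steps, Python scripts to look and compute and a tool call to move; the robot and the scene stay as the last step left them, time stands still between calls to the robot, and variables do not carry over. Pictures are saved under pics/ and viewed, at most 14 in all, crops included, and the job is handed in when it is done.

Besides the shell and the picture viewer there is one more tool, called after "Call:" as name([rows], argument=value, ...), one row to a line, values as JSON. servo_tool: Moves the arm, as the interface text tells. Its arguments: {"type":"object","properties":{"commands":{"type":"array"}},"required":["commands"]}

```bash
mkdir -p pics; cat > h.py <<'E'
from bench import ctrl
import numpy as np, cv2
def cam(n,save=None):
    c=ctrl.camera(n)
    if save: cv2.imwrite('pics/'+save+'.png',c['color'][:,:,::-1])
    return c
def pts(c):
    z=c['z_map'];v,u=np.indices(z.shape)
    P=np.stack([(u-c['cx'])*z/c['fx'],(v-c['cy'])*z/c['fy'],z],-1)
    W=(P-c['t'])@c['R']; W[z==0]=np.nan
    return W
def ray(c,u,v,h):
    d=c['R'].T@np.array([(u-c['cx'])/c['fx'],(v-c['cy'])/c['fy'],1]);o=-c['R'].T@c['t']
    return o+d*(h-o[2])/d[2]
E
python3 - <<'E'
from h import *
for n in ['scene','side']:
    c=cam(n,n+'0'); print(n,c['fx'],-c['R'].T@c['t'],c['R'].round(2).tolist())
    np.savez(n+'0.npz',**c)
o=ctrl.get_obs();print(o)
E
```

```text
scene 449.8824428139319 [ 1.34749149 -0.54887769  0.9141051 ] [[0.58, 0.82, -0.0], [0.53, -0.38, -0.76], [-0.62, 0.44, -0.65]]
side 462.68103265902596 [-0.09783051  0.65642668  0.93924786] [[-0.73, -0.69, -0.02], [-0.45, 0.51, -0.73], [0.51, -0.52, -0.68]]
{'time_s': 0.1, 'q': array([-1.47826112e+00,  1.81502658e-01,  1.60789882e+00, -1.39453427e-05,
        1.35379711e+00, -2.06277575e-01]), 'dq': array([ 0.00027614, -0.0013006 , -0.00327569,  0.00073813,  0.00024626,
       -0.00054654]), 'joint_efforts': array([-7.07542640e-04, -4.45881557e+01, -3.52240849e+01, -3.70695616e-04,
        4.07099389e-03, -1.36144783e-05]), 'eef_pos': array([ 0.16925353, -0.54904425,  0.25245846]), 'eef_rot': array([-8.02057363e-04,  9.88859068e-01,  1.48852607e-01,  3.88442263e-05]), 'wrist_force': array([-0.11768778, -0.66922711, -0.41184428]), 'torque': array([-0.01398926,  0.0371715 ,  0.04682255]), 'grasp_force': 0.0, 'opening': 1.000644669187551}
```

View pics/scene0.png

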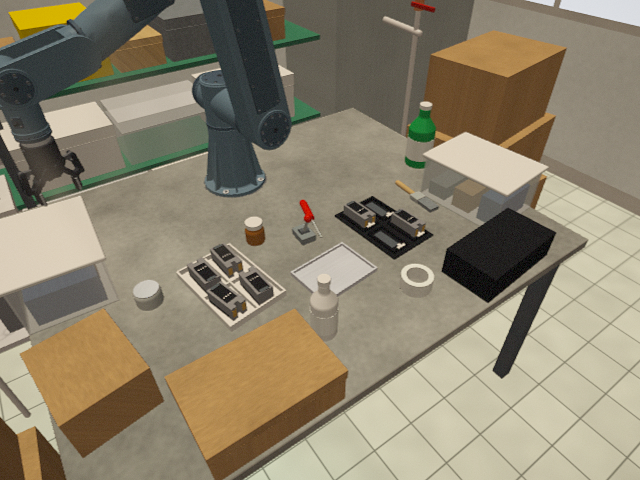

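View pics/side0.png

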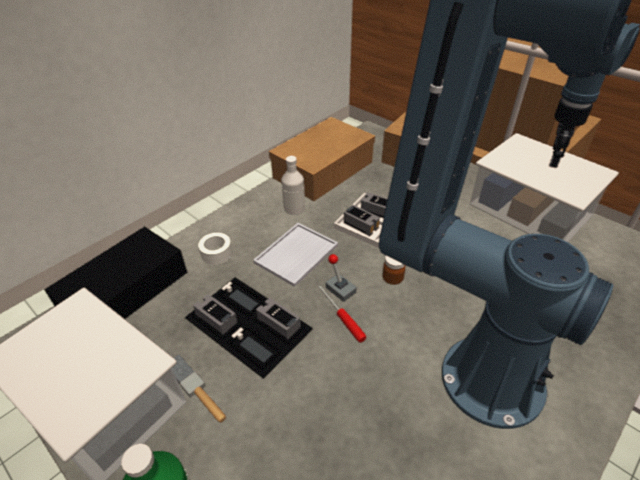

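Both views show the bin with four packs (scene ~(230,285)), the tray (335,270), the charger with two packs on a diagonal (385,225), and the switch (305,215), its lever leaning away from the robot. Now I'll measure.

```bash
cat > m.py <<'E'
from h import *
for n in ['scene0','side0']:
    c=dict(np.load(n+'.npz')); W=pts(c); rgb=c['color'].astype(int); hsv=cv2.cvtColor(c['color'],cv2.COLOR_RGB2HSV)
    inr=(W[...,0]>0.2)&(W[...,0]<1.0)&(W[...,1]>-0.5)&(W[...,1]<0.5)
    red=(hsv[...,1]>200)&((hsv[...,0]<6)|(hsv[...,0]>174))&(hsv[...,2]>100)&inr
    k,l,s,ce=cv2.connectedComponentsWithStats(red.astype(np.uint8))
    for i in range(1,k):
        if s[i,4]>15: print(n,'red',ce[i].round(),s[i,4],np.nanmedian(W[l==i],0).round(3),'ztop',np.nanmax(W[l==i][:,2]).round(3))
    def comps(m,name,mn):
        m=(m&inr).astype(np.uint8);k,l,s,ce=cv2.connectedComponentsWithStats(m)
        for i in range(1,k):
            if s[i,4]>mn:
                p=W[l==i]; r=cv2.minAreaRect((p[:,:2]*1000).astype(np.float32))
                print(n,name,s[i,4],'rect',np.round(r[0]),np.round(r[1]),round(r[2],1),'med',np.median(p,0).round(3))
    z=W[...,2]
    comps((z>0.04)&(z<0.056),'top',60)
    comps((z>0.008)&(z<0.024),'low',300)
E
python3 m.py
python3 - <<'E'
import sys;sys.path.insert(0,'.')
from h import *
I=np.zeros((560,760,3),np.uint8)
# x 0.25..0.95 up, y .5..-.5 -> left to right
for n in ['side0','scene0']:
    c=dict(np.load(''+n+'.npz'));W=pts(c).reshape(-1,3);C=c['color'].reshape(-1,3)
    o=np.argsort(np.nan_to_num(W[:,2]));W=W[o];C=C[o]
    u=(( .48-W[:,1])*760);v=((0.95-W[:,0])*760)
    ok=(u>=0)&(u<759)&(v>=0)&(v<559)&(W[:,2]<0.25)
    for a,b,col in zip(u[ok].astype(int),v[ok].astype(int),C[ok]): I[b:b+2,a:a+2]=col[::-1]
cv2.imwrite('pics/top.png',I)
E
```

```text
scene0 red [306. 211.] 151 [0.342 0.094 0.024] ztop 0.109
scene0 top 340 rect [461. 218.] [106.  54.] 5.8 med [0.466 0.214 0.049]
scene0 top 361 rect [586. 314.] [103.  53.] 3.0 med [0.591 0.311 0.048]
scene0 top 103 rect [ 361. -110.] [58. 36.] 64.9 med [ 0.37  -0.115  0.048]
scene0 top 450 rect [ 410. -229.] [106.  51.] 4.4 med [ 0.413 -0.23   0.048]
scene0 top 372 rect [909. 346.] [271. 133.] 58.1 med [0.908 0.275 0.048]
scene0 top 498 rect [ 431. -307.] [104.  50.] 6.3 med [ 0.436 -0.307  0.048]
scene0 top 362 rect [782. 163.] [89. 88.] 68.3 med [0.784 0.162 0.043]
scene0 top 526 rect [ 546. -208.] [106.  50.] 3.0 med [ 0.553 -0.21   0.048]
scene0 top 416 rect [ 411. -460.] [66. 66.] 26.7 med [ 0.414 -0.46   0.048]
scene0 top 579 rect [ 550. -297.] [103.  50.] 13.4 med [ 0.553 -0.299  0.048]
scene0 top 120 rect [ 781. -149.] [64. 24.] 55.4 med [ 0.789 -0.155  0.048]
scene0 top 552 rect [ 940. -352.] [  4. 295.] 0.1 med [ 0.94  -0.367  0.048]
scene0 low 389 rect [471. 471.] [ 61. 200.] 87.9 med [0.495 0.461 0.016]
scene0 low 307 rect [594. 232.] [124.  81.] 5.1 med [0.604 0.226 0.
[... 951 characters left out ...]
 [587. 317.] [103.  50.] 4.8 med [0.581 0.319 0.05 ]
side0 top 738 rect [462. 221.] [103.  51.] 3.5 med [0.457 0.222 0.05 ]
side0 low 427 rect [ 543. -183.] [140. 115.] 29.9 med [ 0.529 -0.17   0.017]
side0 low 526 rect [610.  12.] [154. 204.] 5.8 med [0.605 0.024 0.013]
side0 low 331 rect [775. 373.] [ 10. 211.] 4.5 med [0.775 0.38  0.016]
side0 low 481 rect [599. 227.] [131.  77.] 4.9 med [0.599 0.235 0.016]
side0 low 322 rect [373.  94.] [ 27. 201.] 75.7 med [0.336 0.108 0.018]
side0 low 957 rect [523. 311.] [259.  78.] 5.5 med [0.506 0.324 0.017]
side0 low 391 rect [461. 219.] [121.  75.] 5.3 med [0.427 0.244 0.017]
side0 low 1051 rect [468. 466.] [ 43. 202.] 87.1 med [0.475 0.467 0.018]
```

View pics/top.png

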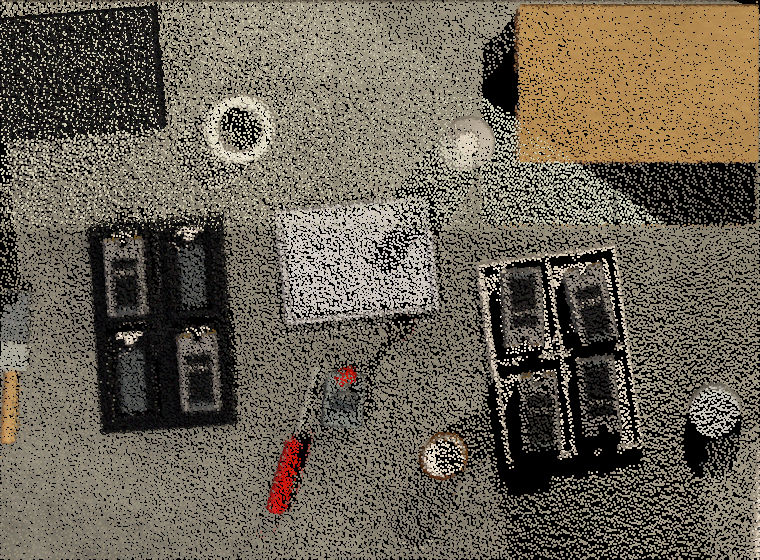

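The map view shows the charger's white marks at its far end (world +x), at pixels (125,235), (190,235), (130,338) and (200,332). The tray is upright at (357,260) and the bin holds four packs. The lever ball is at (346,376). Next I'll fly over the bin to see the key ends.

Call:
servo_tool([
  [[0,0,-10],0.11,85],
  [[0,0,-10],0.11,85],
  [[33.5,-26.6,-8],0,85],
  [[33.5,-26.6,-8],0,85],
  [[33.5,-26.6,-8],0,85],
  [[33.5,-26.6,-8],0,85],
  [[33.5,-26.6,-8],0,85],
  [[33.5,-26.6,-8],0,85],
  [[33.5,-26.6,-8],0,85],
  [[33.5,-26.6,-8],0,85],
  [[33.5,-26.6,-8],0,85],
  [[33.5,-26.6,-8],0,85],
  [[0,0,0],0,85],
  [[0,0,0],0,85],
])

```text
time_s: 1.85
eef_pos: [0.4819, -0.258, 0.3527]
eef_rot: [-0.0, 0.999, 0.04, -0.001]
wrist_force: [0.5, -0.1, -0.7]
opening: 0.994
grasp_force: 0.0
```

```bash
cat >> h.py <<'E'
def state():
    o=ctrl.get_obs();w,x,y,z=o['eef_rot'];h=2*np.arctan2(y,x)
    return o,o['eef_pos'],(h+np.pi)%(2*np.pi)-np.pi
def go(x,y,z,h,frm=None):
    "frm=(x,y,z,h); prints turn first, then the shift in the turned frame (mm)"
    if frm is None: o,p,h0=state()
    else: p,h0=frm[:3],frm[3]
    d=(np.array([x,y,z])-p)*1000
    t=-((h-h0+np.pi)%(2*np.pi)-np.pi)
    c,s=np.cos(h),np.sin(h)
    print('turn %.3f shift [%.1f,%.1f,%.1f]'%(t,d[0]*c+d[1]*s,d[0]*s-d[1]*c,-d[2]))
def st():
    o,p,h=state();print('t%.1f'%o['time_s'],p.round(4),'h%.3f'%h,'F',o['wrist_force'].round(1),'op%.3f g%.1f'%(o['opening'],o['grasp_force']),'q',o['q'].round(2))
E
python3 -c "
from h import *
st();c=cam('wrist','w1');np.savez('w1.npz',**c);print(-c['R'].T@c['t'],c['fx'],c['R'].round(2).tolist())"
```

```text
t1.9 [ 0.4819 -0.258   0.3527] h0.079 F [ 0.5 -0.1 -0.7] op0.994 g0.0 q [-0.71  0.05  1.55 -0.    1.54  0.78]
[ 0.55254177 -0.25208069  0.47348611] 391.3430196190977 [[0.08, -1.0, -0.0], [-0.96, -0.08, 0.28], [-0.28, -0.02, -0.96]]
```

View pics/w1.png

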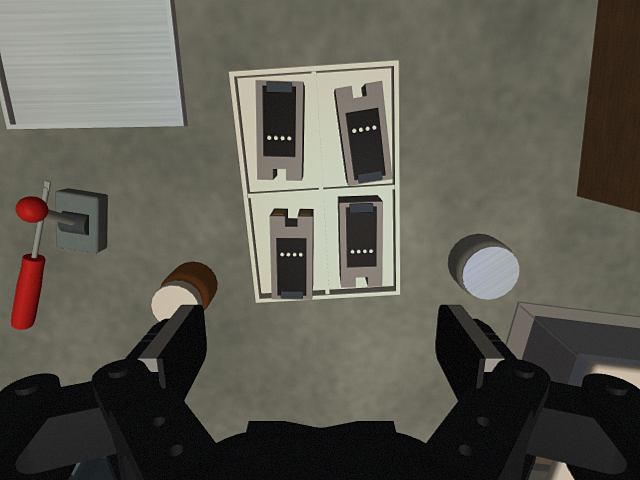

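The wrist view shows four packs in the bin. Top-left (280,130) and bottom-right (360,240) have their slots towards the robot, so they are reversed. Top-right (362,132) and bottom-left (292,253) have theirs facing away. Now I'll measure the packs and work out the switch move.

```bash
cat >> h.py <<'E'
def packs(c,zlo=.040,zhi=.058,zt=.049,mn=800):
    W=pts(c);z=W[...,2];m=((z>zlo)&(z<zhi)).astype(np.uint8)
    m[400:]=0
    k,l,s,ce=cv2.connectedComponentsWithStats(m);R=[]
    for i in range(1,k):
        if s[i,4]<mn: continue
        v,u=np.nonzero(l==i);P=np.array([ray(c,a,b,zt)[:2] for a,b in zip(u,v)])*1000
        r=cv2.minAreaRect(P.astype(np.float32));(w,h),a=r[1],r[2]
        if w<h: a-=90
        R.append((r[0],sorted((w,h)),a));print('px',ce[i].round(),'xy',np.round(r[0],1),'size',np.round(sorted((w,h)),1),'yaw %.3f'%np.radians((a+90)%180-90),'zmed',round(float(np.median(z[l==i])),4))
    return R
E
python3 - <<'E'
from h import *
c=dict(np.load('w1.npz'));packs(c)
hsv=cv2.cvtColor(c['color'],cv2.COLOR_RGB2HSV);W=pts(c)
m=(hsv[...,1]>200)&((hsv[...,0]<6)|(hsv[...,0]>174))&(W[...,2]>.07)
v,u=np.nonzero(m);print('ball',u.mean(),v.mean(),ray(c,u.mean(),v.mean(),.092))
m=((W[...,2]>.018)&(W[...,2]<.03)&(np.abs(W[...,1]-.03)<.06)&(np.abs(W[...,0]-.41)<.06))
P=W[m][:,:2]*1000;print('block',cv2.minAreaRect(P.astype(np.float32)))
go(.505,.033,.25,-.1);go(.505,.033,.098,-.1)
E
```

```text
px [617.  99.] xy [ 595.9 -552. ] size [ 15.1 199.2] yaw 0.153 zmed 0.0493
px [279. 128.] xy [ 545.7 -208.2] size [ 48.5 100. ] yaw 0.051 zmed 0.0499
px [364. 134.] xy [ 549.8 -297.1] size [ 48.4 100. ] yaw 0.237 zmed 0.0497
px [361. 242.] xy [ 430.1 -306.7] size [ 48.4 102.1] yaw 0.115 zmed 0.0498
px [291. 257.] xy [ 408.2 -229. ] size [ 48.2 102.5] yaw 0.069 zmed 0.0498
px [488. 271.] xy [ 410.5 -456.6] size [66.5 72.1] yaw 1.005 zmed 0.05
px [565. 330.] xy [ 325.9 -585.9] size [ 62.5 134.2] yaw 1.522 zmed 0.049
ball 82.23598435462843 237.95306388526728 [ 0.42693101 -0.01924524  0.092     ]
block ((403.5041198730469, 45.10210418701172), (83.55331420898438, 113.24514770507812), 85.06221008300781)
turn 0.178 shift [-5.8,-292.2,102.6]
turn 0.178 shift [-5.8,-292.2,254.6]
```

```bash
python3 - <<'E'
from h import *
c=dict(np.load('w1.npz'))
print('ball',ray(c,32,209,.092))
for u,v in [(57,190),(104,195),(106,251),(60,244)]: print(ray(c,u,v,.025))
E
```

```text
ball [0.45305131 0.02784604 0.092     ]
[0.46040539 0.04554828 0.025     ]
[ 0.45890537 -0.00797681  0.025     ]
[ 0.39071408 -0.00542207  0.025     ]
[0.39513963 0.04885692 0.025     ]
```

Call:
servo_tool([
  [[0,0,10],0.13,0],
  [[1,-41,20],0,0],
  [[1,-41,20],0,0],
  [[1,-41,20],0,0],
  [[1,-41,20],0,0],
  [[1,-41,20],0,0],
  [[2,-41,20],0,0],
  [[2,-41,20],0,0],
  [[0,0,25],0,0],
  [[0,0,25],0,0],
  [[0,0,25],0,0],
  [[0,0,25],0,0],
  [[0,0,5],0,0],
  [[0,0,0],0,0],
])

```text
time_s: 3.65
eef_pos: [0.5059, 0.0275, 0.0984]
eef_rot: [0.0, 1.0, -0.026, -0.0]
wrist_force: [0.3, 0.3, 0.6]
opening: -0.003
grasp_force: 0.0
```

Call:
servo_tool([
  [[-10,0,0],0,0],
  [[-10,0,0],0,0],
  [[-10,0,0],0,0],
  [[-10,0,0],0,0],
  [[-10,0,0],0,0],
  [[-10,0,0],0,0],
  [[-10,0,0],0,0],
  [[-10,0,0],0,0],
  [[-8,0,0],0,0],
  [[0,0,0],0,0],
])

```text
time_s: 4.9
eef_pos: [0.4172, 0.0328, 0.0981]
eef_rot: [-0.0, 1.0, -0.026, -0.0]
wrist_force: [-0.6, 0.6, 0.6]
opening: -0.001
grasp_force: 0.0
```

```bash
python3 -c "
from h import *
st();c=cam('side');d=cam('scene')
I=np.hstack([cv2.resize(c['color'][220:320,280:400],(400,333)),cv2.resize(d['color'][180:260,260:356],(400,333))]);cv2.imwrite('pics/sw.png',I[:,:,::-1])"
```

```text
t4.9 [0.4172 0.0328 0.0981] h-0.051 F [-0.6  0.6  0.6] op-0.001 g0.0 q [-0.21  0.05  2.11 -0.    0.98  1.42]
```

View pics/sw.png

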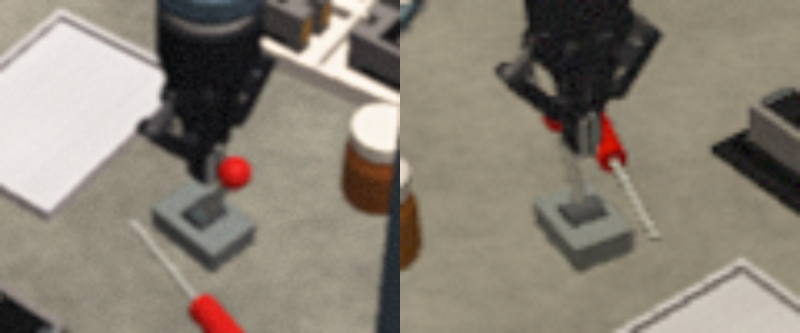

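The lever leans towards the robot, with the fingers on the ball at left (235,172). I'll push on gently and watch the force.

Call:
servo_tool([
  [[-5,0,0],0,0],
  [[-3,0,0],0,0],
  [[0,0,0],0,0],
])

```text
time_s: 5.38
eef_pos: [0.4098, 0.0331, 0.0982]
eef_rot: [-0.0, 1.0, -0.026, -0.0]
wrist_force: [0.7, 0.6, -0.4]
opening: -0.0
grasp_force: 0.0
```

Call:
servo_tool([
  [[-4,0,0],0,0],
  [[0,0,0],0,0],
])

```text
time_s: 5.62
eef_pos: [0.4084, 0.0331, 0.099]
eef_rot: [0.0, 1.0, -0.026, 0.003]
wrist_force: [9.7, 1.1, -5.7]
opening: -0.002
grasp_force: 4.2
```

```bash
cat >> h.py <<'E'
def ball(n):
    c=cam(n);hsv=cv2.cvtColor(c['color'],cv2.COLOR_RGB2HSV);W=pts(c)
    m=(hsv[...,1]>190)&((hsv[...,0]<6)|(hsv[...,0]>174))&(W[...,2]>.06)&(W[...,2]<.12)&(abs(W[...,0]-.42)<.08)
    v,u=np.nonzero(m);o=-c['R'].T@c['t'];p=np.median(W[m],0);print(n,m.sum(),'ball',(p+.009*(p-o)/np.linalg.norm(p-o)).round(4),ray(c,u.mean(),v.mean(),.092).round(4))
E
python3 -c "
from h import *
st();ball('side')"
```

```text
t5.6 [0.4084 0.0331 0.099 ] h-0.052 F [ 9.7  1.1 -5.7] op-0.002 g4.2 q [-0.21  0.02  2.14  0.    0.98  1.41]
side 62 ball [0.3849 0.0319 0.0936] [0.3866 0.0301 0.092 ]
```

The stop is reached, so the switch is off. I'll retreat and look at the charger from above.

Call:
servo_tool([
  [[12,0,0],0,0],
  [[13,0,0],0,0],
  [[0,0,-30],0,0],
  [[0,0,-40],0,60],
  [[0,0,-40],-0.125,60],
  [[11,-29,-18],0,60],
  [[11,-29,-18],0,60],
  [[11,-29,-18],0,60],
  [[11,-29,-18],0,60],
  [[11,-29,-18],0,60],
  [[11,-29,-18],0,60],
  [[11,-29,-18],0,60],
  [[11,-29,-18],0,60],
  [[0,0,0],0,60],
  [[0,0,0],0,60],
])

```text
time_s: 7.55
eef_pos: [0.5016, 0.2695, 0.3512]
eef_rot: [0.0, 0.999, 0.037, -0.001]
wrist_force: [0.5, -1.1, -0.5]
opening: 0.704
grasp_force: 0.0
```

```bash
python3 - <<'E'
from h import *
st();ball('side');c=cam('wrist','w2');np.savez('w2.npz',**c);packs(c,.043,.06,.05)
W=pts(c)
m=(W[...,2]>.013)&(W[...,2]<.026)&(np.abs(W[...,1]-.268)<.16)&(np.abs(W[...,0]-.524)<.2);m[400:]=0
k,l,s,ce=cv2.connectedComponentsWithStats(m.astype(np.uint8))
v,u=np.nonzero(m);P=np.array([ray(c,a,b,.02)[:2] for a,b in zip(u,v)])*1000
print('dock?',cv2.minAreaRect(P.astype(np.float32)))
E
```

```text
t7.5 [0.5016 0.2695 0.3512] h0.074 F [ 0.5 -1.1 -0.5] op0.704 g0.0 q [ 0.28  0.11  1.5  -0.    1.54  1.78]
side 63 ball [0.3857 0.0315 0.0939] [0.3863 0.0304 0.092 ]
px [ 92. 105.] xy [565.9 508. ] size [ 11.  212.6] yaw 0.103 zmed 0.0517
px [282. 110.] xy [586.2 315.7] size [48.3 99. ] yaw 0.074 zmed 0.0508
px [364. 234.] xy [461.9 218.8] size [ 48.5 101.7] yaw 0.072 zmed 0.0508
px [ 30. 325.] xy [311.9 606.1] size [40.1 97.2] yaw 0.307 zmed 0.0514
dock? ((534.0480346679688, 221.84410095214844), (259.614990234375, 243.1868438720703), 4.083163738250732)
```

View pics/w2.png

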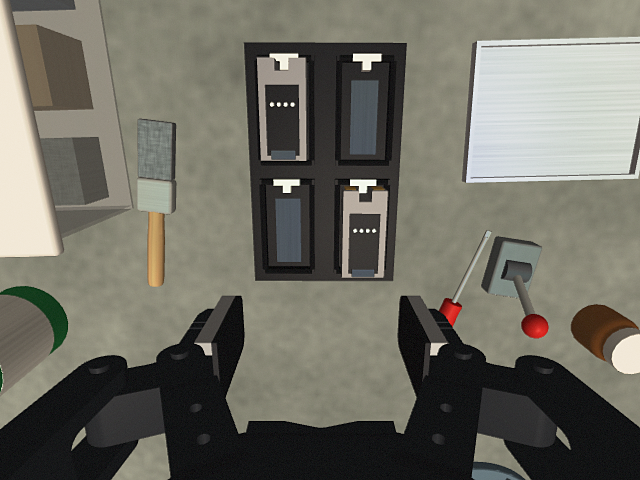

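The view shows packs in the far-left pocket (283,110) and near-right pocket (364,234), both slots away. All four white tongues are on the far side, and the lever is off. The pockets compute consistently, with dock centre (524.0, 267.3) mm and yaw 0.074. Picking the first charged pack.

Call:
servo_tool([
  [[11,-5,29],0,62],
  [[11,-5,29],0,62],
  [[11,-5,29],0,62],
  [[11,-5,29],0,62],
  [[11,-5,29],0,62],
  [[11,-5,29],0,62],
  [[11,-5,29],0,62],
  [[11,-5,29],0,62],
  [[0,0,25],0,62],
  [[0,0,25],0,62],
  [[0,0,15],0,62],
  [[0,0,8],0,62],
  [[0,0,0],0,62],
  [[0,0,0],0,40],
  [[0,0,0],0,40],
  [[0,0,0],0,40],
  [[0,0,0],0,40],
])

```text
time_s: 9.78
eef_pos: [0.5876, 0.3165, 0.0487]
eef_rot: [-0.0, 0.999, 0.037, 0.001]
wrist_force: [-0.1, -0.0, 6.8]
opening: 0.553
grasp_force: 65.2
```

```bash
python3 -c "
from h import *
st();o,p,h=state();go(.6043,.0563,.13,.104,(p[0],p[1],.13,h))"
```

```text
t9.8 [0.5876 0.3165 0.0487] h0.074 F [-0.1 -0.   6.8] op0.553 g65.2 q [ 0.32  0.61  1.48 -0.    1.05  1.81]
turn -0.030 shift [-10.4,260.6,-0.0]
```

Call:
servo_tool([
  [[0,0,-6],0,40],
  [[0,0,-15],0,40],
  [[0,0,-30],0,40],
  [[0,0,-31],-0.03,40],
  [[-1,37,0],0,40],
  [[-1,37,0],0,40],
  [[-2,37,0],0,40],
  [[-2,37,0],0,40],
  [[-2,37,0],0,40],
  [[-1,37,0],0,40],
  [[-1,38.6,0],0,40],
  [[0,0,30],0,40],
  [[0,0,25],0,40],
  [[0,0,15],0,40],
  [[0,0,0],0,40],
])

```text
time_s: 11.65
eef_pos: [0.6026, 0.0563, 0.0584]
eef_rot: [-0.0, 0.999, 0.052, -0.001]
wrist_force: [-0.2, 0.2, -3.7]
opening: 0.541
grasp_force: 69.7
```

```bash
python3 -c "
from h import *
st()"
```

```text
t11.7 [0.6026 0.0563 0.0584] h0.104 F [-0.2  0.2 -3.7] op0.541 g69.7 q [-0.1   0.48  1.65  0.    1.01  1.36]
```

Call:
servo_tool([
  [[0,0,8],0,40],
  [[0,0,3],0,40],
  [[0,0,0],0,40],
  [[0,0,0],0,66],
  [[0,0,0],0,66],
  [[0,0,-13],0,66],
  [[0,0,-30],0.03,62],
  [[0,0,-40],0,62],
  [[-21.4,-28.8,0],0,62],
  [[-21.4,-28.8,0],0,62],
  [[-21.4,-28.8,0],0,62],
  [[-21.4,-28.8,0],0,62],
  [[-21.4,-28.8,0],0,62],
  [[-21.4,-28.8,0],0,62],
  [[0,0,30],0,62],
  [[0,0,0],0,62],
])

```text
time_s: 13.65
eef_pos: [0.4614, 0.2189, 0.1007]
eef_rot: [0.0, 0.999, 0.037, -0.001]
wrist_force: [0.9, 0.4, -0.1]
opening: 0.724
grasp_force: 0.0
```

```bash
python3 -c "
from h import *
st();go(.4622,.219,.046,.074)"
```

```text
t13.7 [0.4614 0.2189 0.1007] h0.075 F [ 0.9  0.4 -0.1] op0.724 g0.0 q [ 0.21  0.24  1.88 -0.    1.02  1.71]
turn 0.001 shift [0.8,0.0,54.7]
```

Call:
servo_tool([
  [[0.8,0,25],0,62],
  [[0,0,20],0,62],
  [[0,0,9],0,62],
  [[0,0,0],0,62],
  [[0,0,0],0,40],
  [[0,0,0],0,40],
  [[0,0,0],0,40],
  [[0,0,0],0,40],
])

```text
time_s: 14.65
eef_pos: [0.4648, 0.2191, 0.0487]
eef_rot: [-0.0, 0.999, 0.037, 0.001]
wrist_force: [-0.7, -0.5, 6.5]
opening: 0.549
grasp_force: 64.1
```

Call:
servo_tool([
  [[0,0,-6],0,40],
  [[0,0,-18],0,40],
  [[0,0,-30],0,40],
  [[0,0,-31],-0.03,40],
  [[17.8,38.1,0],0,40],
  [[17.8,38.1,0],0,40],
  [[17.8,38.1,0],0,40],
  [[17.8,38.1,0],0,40],
  [[17.8,38.1,0],0,40],
  [[17.8,38.1,0],0,40],
  [[17.8,38.1,0],0,40],
  [[0,0,30],0,40],
  [[0,0,25],0,40],
  [[0,0,15],0,40],
  [[0,0,0],0,40],
])

```text
time_s: 16.52
eef_pos: [0.6142, -0.033, 0.0615]
eef_rot: [-0.0, 0.999, 0.052, -0.001]
wrist_force: [0.1, -0.3, -3.5]
opening: 0.551
grasp_force: 62.8
```

```bash
python3 -c "
from h import *
st();c=cam('scene');print('tray/dock');packs(c,.04,.058,.049,60)"
```

```text
t16.5 [ 0.6142 -0.033   0.0615] h0.104 F [ 0.1 -0.3 -3.5] op0.551 g62.8 q [-0.25  0.5   1.62  0.    1.03  1.22]
tray/dock
px [559.  42.] xy [-270.  2278.1] size [  94.6 1191.1] yaw -0.010 zmed 0.0493
px [362.  85.] xy [-330.5  921.3] size [178.6 512.9] yaw 1.285 zmed 0.0497
px [484. 109.] xy [ 233.5 1229.9] size [331.6 659.4] yaw 1.083 zmed 0.0488
px [153. 126.] xy [-531. -161.] size [218.  394.8] yaw 0.924 zmed 0.0482
px [ 66. 151.] xy [-488.5 -461. ] size [ 44.3 363.5] yaw 1.570 zmed 0.0488
px [414. 156.] xy [311.9 598.5] size [38.8 96.6] yaw 0.164 zmed 0.0482
px [235. 178.] xy [ 69.9 -27.7] size [ 63.2 140.2] yaw 1.154 zmed 0.0494
px [458. 200.] xy [600.1 510.7] size [ 31.1 277.5] yaw 0.096 zmed 0.0489
px [524. 202.] xy [744.1 687.8] size [ 12.8 139. ] yaw -1.480 zmed 0.0498
px [254. 232.] xy [ 366.  -111.9] size [43.4 57.8] yaw 1.142 zmed 0.0475
px [490. 271.] xy [913.9 392.9] size [151.2 346.1] yaw 1.161 zmed 0.0492
px [226. 255.] xy [ 413.3 -231.3] size [ 52.  108.9] yaw 0.071 zmed 0.0476
px [350. 256.] xy [613.9  53.7] size [54.7 89.2] yaw 0.103 zmed 0.0478
px [204. 271.] xy [ 435.  -308.3] size [ 50.3 108.5] yaw 0.107 zmed 0.0479
px [417. 275.] xy [786.5 158.9] size [86.4 90.6] yaw -1.351 zmed 0.0433
px [256. 281.] xy [ 550.9 -210.5] size [ 51.  106.5] yaw 0.066 zmed 0.0478
px [146. 290.] xy [ 414.6 -460.2] size [67.  73.7] yaw 0.076 zmed 0.0485
px [226. 296.] xy [ 554.6 -298.4] size [ 52.7 106.4] yaw 0.216 zmed 0.0479
px [ 66. 305.] xy [ 350.8 -637.4] size [ 27.7 221.5] yaw 1.514 zmed 0.0492
px [324. 327.] xy [ 780.8 -149.1] size [32.4 64.1] yaw 0.905 zmed 0.049
px [335. 393.] xy [ 939.7 -233.3] size [ 8.8 60.7] yaw -1.562 zmed 0.0497
px [151. 394.] xy [ 718.5 -553.7] size [15.6 40.9] yaw -1.366 zmed 0.0494
```

Call:
servo_tool([
  [[0,0,11],0,40],
  [[0,0,3],0,40],
  [[0,0,0],0,40],
  [[0,0,0],0,66],
  [[0,0,0],0,66],
  [[0,0,-13],0,66],
  [[0,0,-30],-0.133,66],
  [[0,0,-40],0,66],
  [[-17.8,34.5,0],0,66],
  [[-17.8,34.5,0],0,66],
  [[-17.8,34.5,0],0,66],
  [[-17.8,34.5,0],0,66],
  [[-17.8,34.5,0],0,66],
  [[-17.8,34.5,0],0,66],
  [[-17.8,34.5,0],0,66],
  [[0,0,20],0,66],
  [[0,0,0],0,66],
])

```text
time_s: 18.7
eef_pos: [0.5495, -0.2962, 0.1096]
eef_rot: [-0.002, 0.993, 0.118, -0.001]
wrist_force: [0.7, 0.5, 0.7]
opening: 0.775
grasp_force: 0.0
```

```bash
cat >> h.py <<'E'
def chk():
    st();c=cam('scene')
    import io,contextlib
    b=io.StringIO()
    with contextlib.redirect_stdout(b): R=packs(c,.04,.058,.049,150)
    for r in R:
        x,y=r[0]
        if 350<x<680 and -380<y<380 and 44<r[1][0]<62 and 80<r[1][1]<125: print('pk %.0f %.0f yaw %.3f'%(x-4,y+2,np.radians((r[2]+90)%180-90)),np.round(r[1]))
    return c
E
python3 -c "
from h import *
c=chk();cv2.imwrite('pics/s3.png',c['color'][150:400,150:470,::-1]);go(.5498,-.2971,.046,.237)"
```

```text
t18.7 [ 0.5495 -0.2962  0.1096] h0.236 F [0.7 0.5 0.7] op0.775 g0.0 q [-0.68  0.45  1.58  0.    1.12  0.65]
pk 603 55 yaw 0.106 [ 54. 107.]
pk 612 -34 yaw 0.108 [ 53. 106.]
pk 547 -209 yaw 0.066 [ 51. 107.]
pk 551 -297 yaw 0.238 [ 52. 107.]
turn 0.000 shift [-0.6,1.0,64.5]
```

View pics/s3.png

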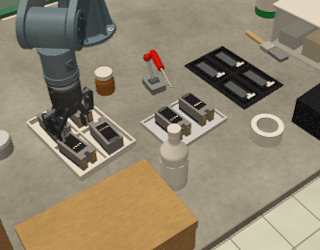

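The picture shows both charged packs flat in the tray (170,122), (193,107), the charger empty, and the gripper over the bin's far-right compartment.

Call:
servo_tool([
  [[-0.6,1,30],0,66],
  [[0,0,22],0,66],
  [[0,0,12],0,66],
  [[0,0,0],0,66],
  [[0,0,0],0,40],
  [[0,0,0],0,40],
  [[0,0,0],0,40],
  [[0,0,0],0,40],
])

```text
time_s: 19.75
eef_pos: [0.5513, -0.2991, 0.0488]
eef_rot: [0.001, 0.993, 0.118, 0.001]
wrist_force: [0.0, 0.5, 6.6]
opening: 0.549
grasp_force: 65.1
```

Call:
servo_tool([
  [[0,0,-6],0,40],
  [[0,0,-23],0,40],
  [[0,0,-35],0.08,40],
  [[0,0,-40],0.082,40],
  [[6.8,-43.3,0],0,40],
  [[6.8,-43.3,0],0,40],
  [[6.8,-43.3,0],0,40],
  [[6.8,-43.3,0],0,40],
  [[6.8,-43.3,0],0,40],
  [[6.8,-43.3,0],0,40],
  [[6.8,-43.3,0],0,40],
  [[6.8,-43.3,0],0,40],
  [[6.8,-43.3,0],0,40],
  [[6.8,-43.3,0],0,40],
  [[6.8,-43.3,0],0,40],
  [[6.8,-43.3,0],0,40],
  [[0,0,30],0,40],
  [[0,0,20],0,40],
  [[0,0,0],0,40],
])

```text
time_s: 22.12
eef_pos: [0.5908, 0.2248, 0.0985]
eef_rot: [0.0, 0.999, 0.037, -0.003]
wrist_force: [-0.6, -0.2, -3.3]
opening: 0.547
grasp_force: 64.0
```

```bash
python3 -c "
from h import *
chk();go(.5931,.2282,.06,.074);c=cam('wrist','w4')"
```

```text
t22.1 [0.5908 0.2248 0.0985] h0.074 F [-0.6 -0.2 -3.3] op0.547 g64.0 q [ 0.18  0.48  1.56 -0.    1.11  1.67]
pk 603 55 yaw 0.106 [ 55. 106.]
pk 409 -229 yaw 0.071 [ 52. 107.]
pk 612 -34 yaw 0.108 [ 53. 106.]
pk 431 -306 yaw 0.107 [ 50. 108.]
pk 548 -208 yaw 0.065 [ 51. 108.]
turn -0.000 shift [1.3,-3.2,40.2]
```

View pics/w4.png

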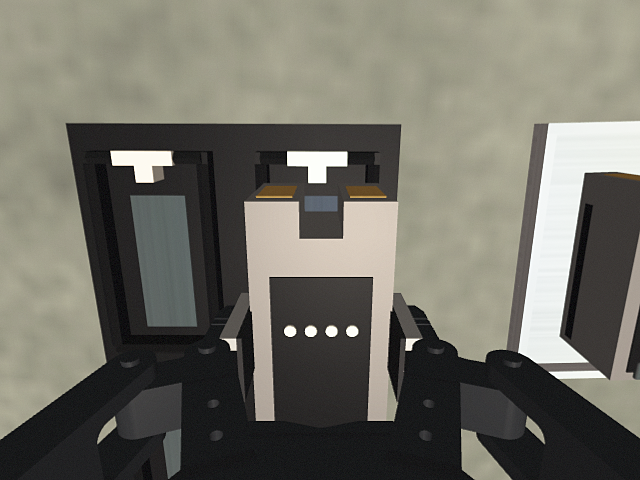

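The slot centre is at (321,220) and its tongue at (317,170), so I'm nearly aligned. I'll measure both.

```bash
python3 - <<'E'
from h import *
c=cam('wrist')
W=pts(c);rgb=c['color'].astype(int)
def loc(p):
    h=.074;d=(np.asarray(p)[:2]-np.array([.5240,.26725]))*1000
    return np.array([d[0]*np.cos(h)+d[1]*np.sin(h),-d[0]*np.sin(h)+d[1]*np.cos(h)]).round(1)
m=(rgb.min(2)>200)&(W[...,2]<.04)
k,l,s,ce=cv2.connectedComponentsWithStats(m.astype(np.uint8))
for i in range(1,k):
    if s[i,4]>150:
        x,y,w,h,a=s[i]; print('white',s[i],np.nanmedian(W[l==i][:,2]))
        ys=np.nonzero(l==i)[0]
        for r in range(y,y+h,4):
            us=np.nonzero(l[r]==i)[0]; print(r,us.min(),us.max(),loc(ray(c,us.min(),r,.02)),loc(ray(c,us.max(),r,.02)))
        if x>230: pass
    if i>8: break
zt=.0987
for u,v in [(247,201),(397,201),(299,238),(344,238)]: print('pack',loc(ray(c,u,v,zt)), W[v+3,u-8 if u<310 else u+8] if v==238 else W[v+5,322])
print('tcp',loc(state()[1]))
E
```

```text
white [  517   124   123   240 12595] 0.005399895681818867
124 612 639 [ 138.8 -190.8] [ 138.8 -204.1]
128 547 639 [ 136.9 -159. ] [ 136.9 -204.6]
132 546 639 [ 135.  -158.8] [ 135. -205.]
136 546 639 [ 133.1 -159.1] [ 133.1 -205.4]
140 545 639 [ 131.2 -158.9] [ 131.2 -205.9]
144 545 639 [ 129.2 -159.2] [ 129.2 -206.3]
148 544 639 [ 127.3 -159. ] [ 127.3 -206.7]
152 544 639 [ 125.3 -159.3] [ 125.3 -207.2]
156 543 639 [ 123.3 -159.1] [ 123.4 -207.6]
160 542 639 [ 121.3 -158.9] [ 121.4 -208.1]
164 542 639 [ 119.3 -159.2] [ 119.4 -208.5]
168 541 639 [ 117.3 -159. ] [ 117.4 -209. ]
172 541 639 [ 115.3 -159.4] [ 115.3 -209.4]
176 540 638 [ 113.3 -159.2] [ 113.3 -209.4]
180 540 581 [ 111.2 -159.5] [ 111.3 -180.5]
184 539 580 [ 109.2 -159.3] [ 109.2 -180.4]
188 539 579 [ 107.1 -159.6] [ 107.1 -180.3]
192 538 579 [ 105.  -159.4] [ 105.1 -180.7]
196 538 578 [ 103.  -159.7] [ 103.  -180.5]
200 537 578 [ 100.9 -159.5] [ 100.9 -180.9]
204 537 577 [  98.7 -159.9] [  98.8 -180.8]
208 536 576 [  96.6 -159.7] [  96.6 -180.6]
212 536 576 [  94.5 -160. ] [  94.5 -181. ]
216 535 575 [  92.3 -159.8] [  
[... 2013 characters left out ...]
079891858
154 288 346 [124.2 -30.2] [124.3 -59.5]
158 288 346 [122.3 -30.1] [122.3 -59.5]
162 288 346 [120.3 -30.1] [120.3 -59.5]
166 288 346 [118.3 -30. ] [118.3 -59.6]
170 309 325 [116.3 -40.7] [116.3 -48.9]
174 309 325 [114.2 -40.7] [114.2 -48.9]
178 309 325 [112.2 -40.7] [112.2 -48.9]
182 309 325 [110.1 -40.7] [110.1 -48.9]
white [550 372  54   7 324] 0.014206588360899632
372 556 597 [  -2.4 -186.6] [  -2.4 -211. ]
376 555 601 [  -5.1 -186.5] [  -5.1 -213.9]
pack [114.3 -23.3] [0.62228523 0.22698517 0.00667225]
pack [114.4 -71.1] [0.62228523 0.22698517 0.00667225]
pack [102.1 -39.7] [0.62821808 0.23766671 0.10102395]
pack [102.1 -54.4] [0.62970606 0.21807099 0.10109259]
tcp [ 66.3 -47.1]
```

Call:
servo_tool([
  [[1.6,-2.5,0],0,40],
  [[0,0,15],0,40],
  [[0,0,12],0,40],
  [[0,0,5],0,40],
  [[0,0,4],0,40],
  [[0,0,4],0,40],
  [[0,0,4],0,40],
  [[0,0,3],0,40],
  [[0,0,2],0,40],
  [[0,0,0],0,40],
])

```text
time_s: 23.52
eef_pos: [0.5942, 0.2283, 0.0522]
eef_rot: [0.0, 0.999, 0.037, -0.0]
wrist_force: [0.4, -0.8, -3.4]
opening: 0.545
grasp_force: 64.1
```

Call:
servo_tool([
  [[0,0,2],0,40],
  [[0,0,1.5],0,40],
  [[0,0,0],0,40],
])

```text
time_s: 23.9
eef_pos: [0.5945, 0.2284, 0.0498]
eef_rot: [0.0, 0.999, 0.037, 0.0]
wrist_force: [-3.5, -0.8, 5.4]
opening: 0.543
grasp_force: 64.9
```

Call:
servo_tool([
  [[0,0,0],0,62],
  [[0,0,0],0,62],
  [[0,0,-15],0,62],
  [[0,0,-35],0.005,64],
  [[0,0,-35],0,64],
  [[-19.8,40.3,0],0,64],
  [[-19.8,40.3,0],0,64],
  [[-19.8,40.3,0],0,64],
  [[-19.8,40.3,0],0,64],
  [[-19.8,40.3,0],0,64],
  [[-19.8,40.3,0],0,64],
  [[-19.8,40.3,0],0,64],
  [[-19.8,40.3,0],0,64],
  [[-19.8,40.3,0],0,64],
  [[-19.8,40.3,0],0,64],
  [[-19.8,40.3,0],0,64],
  [[0,0,15],0,64],
  [[0,0,0],0,64],
])

```text
time_s: 26.15
eef_pos: [0.4073, -0.2282, 0.1181]
eef_rot: [-0.001, 0.999, 0.034, -0.001]
wrist_force: [0.0, 1.3, 0.6]
opening: 0.748
grasp_force: 0.0
```

```bash
python3 -c "
from h import *
chk();go(.4082,-.229,.046,.069)"
```

```text
t26.1 [ 0.4073 -0.2282  0.1181] h0.069 F [0.  1.3 0.6] op0.748 g0.0 q [-0.77  0.12  1.98  0.    1.04  0.74]
pk 593 226 yaw 0.069 [ 57. 108.]
pk 603 54 yaw 0.106 [ 56. 106.]
pk 409 -229 yaw 0.071 [ 52. 109.]
pk 612 -34 yaw 0.108 [ 53. 106.]
pk 430 -307 yaw 0.107 [ 51. 107.]
pk 547 -208 yaw 0.066 [ 51. 107.]
turn 0.001 shift [0.4,1.0,72.4]
```

Call:
servo_tool([
  [[0.4,1,30],0,64],
  [[0,0,25],0,64],
  [[0,0,17],0,64],
  [[0,0,0],0,64],
  [[0,0,0],0,40],
  [[0,0,0],0,40],
  [[0,0,0],0,40],
  [[0,0,0],0,40],
])

```text
time_s: 27.2
eef_pos: [0.4093, -0.2302, 0.0479]
eef_rot: [0.0, 0.999, 0.035, 0.001]
wrist_force: [1.6, 2.8, 7.6]
opening: 0.545
grasp_force: 64.1
```

Call:
servo_tool([
  [[0,0,-6],0,40],
  [[0,0,-28],0,40],
  [[0,0,-45],0,40],
  [[0,0,-45],-0.005,40],
  [[7.8,-40.2,0],0,40],
  [[7.8,-40.2,0],0,40],
  [[7.8,-40.2,0],0,40],
  [[7.8,-40.2,0],0,40],
  [[7.8,-40.2,0],0,40],
  [[7.8,-40.2,0],0,40],
  [[7.8,-40.2,0],0,40],
  [[7.8,-40.2,0],0,40],
  [[7.8,-40.2,0],0,40],
  [[7.8,-40.2,0],0,40],
  [[7.8,-40.2,0],0,40],
  [[0,0,30],0,40],
  [[0,0,40],0,40],
  [[0,0,0],0,40],
  [[0,0,0],0,40],
])

```text
time_s: 29.58
eef_pos: [0.4614, 0.2172, 0.1018]
eef_rot: [-0.0, 0.999, 0.037, 0.0]
wrist_force: [0.1, 1.2, -3.4]
opening: 0.548
grasp_force: 64.2
```

```bash
cat > al.py <<'E'
import sys
from h import *
# pocket local x,y ; pack height above TCP ('off' = top - tcp)
px,py,off=[float(a) for a in sys.argv[1:4]]
st();c=cam('wrist',sys.argv[4]);W=pts(c);o,p,hh=state();H=.074
def loc(q):
    d=(np.asarray(q)[:2]-np.array([.5240,.26725]))*1000
    return np.array([d[0]*np.cos(H)+d[1]*np.sin(H),-d[0]*np.sin(H)+d[1]*np.cos(H)])
zt=p[2]+off
rgb=c['color'].astype(int)
m=(rgb.min(2)>190)&(W[...,2]<.03)&(W[...,2]>.012)
v,u=np.nonzero(m);P=np.array([loc(ray(c,a,b,.02)) for a,b in zip(u,v)])
s=(abs(P[:,0]-px-51)<14)&(abs(P[:,1]-py)<20);print('tongue+mark: n',s.sum(),'y',((P[s,1].min()+P[s,1].max())/2).round(1),'xmin',P[s,0].min().round(1),'xmax',P[s,0].max().round(1))
m=(W[...,2]>zt-.006)&(W[...,2]<zt+.008);m[330:]=0
v,u=np.nonzero(m);P=np.array([loc(ray(c,a,b,zt)) for a,b in zip(u,v)]);t=loc(p)
s=np.abs(P-t).max(1)<75;P=P[s]
xs=np.percentile(P[:,0],99.5);q=P[(P[:,0]<xs-3)]
L=[];R=[];X=[]
for x0 in np.arange(t[0]+20,xs-3,2):
    r=q[abs(q[:,0]-x0)<1]
    if len(r)>10: L.append(r[:,1].max());R.append(r[:,1].min());X.append(x0)
print('pack front',xs.round(1),'ymid',((np.mean(L)+np.mean(R))/2).round(1),'width',(np.mean(L)-np.mean(R)).round(1),'slope',np.polyfit(X,np.array(L)+R,1)[0]/2,'tcp',t.round(1))
E
python3 al.py -66 -44.65 .0002 w5
```

```text
t29.6 [0.4614 0.2172 0.1018] h0.074 F [ 0.1  1.2 -3.4] op0.548 g64.2 q [ 0.21  0.23  1.89 -0.    1.02  1.7 ]
tongue+mark: n 1109 y -44.3 xmin -23.2 xmax -8.0
pack front -16.9 ymid -44.8 width 48.0 slope -0.0008969633107234207 tcp [-65.4 -45.2]
```

Call:
servo_tool([
  [[0.8,-0.4,0],0,40],
  [[0,0,18],0,40],
  [[0,0,13],0,40],
  [[0,0,5],0,40],
  [[0,0,4],0,40],
  [[0,0,4],0,40],
  [[0,0,4],0,40],
  [[0,0,3],0,40],
  [[0,0,2],0,40],
  [[0,0,1.5],0,40],
  [[0,0,0],0,40],
])

```text
time_s: 31.0
eef_pos: [0.4617, 0.2178, 0.0488]
eef_rot: [0.0, 0.999, 0.038, -0.0]
wrist_force: [-12.9, -4.3, 25.1]
opening: 0.55
grasp_force: 67.8
```

Call:
servo_tool([
  [[0,0,1.5],0,40],
  [[0,0,0],0,40],
])

```text
time_s: 31.25
eef_pos: [0.4617, 0.2179, 0.0488]
eef_rot: [0.0, 0.999, 0.038, -0.001]
wrist_force: [-19.3, -6.1, 42.0]
opening: 0.545
grasp_force: 69.8
```

Call:
servo_tool([
  [[0,0,-3],0,40],
  [[0,0,0],0,62],
  [[0,0,0],0,62],
  [[0,0,-15],0,62],
  [[0,0,-35],0,64],
  [[0,0,-40],-0.1745,64],
  [[0,0,0],-0.1745,64],
  [[0,0,0],-0.1745,64],
  [[0,0,0],-0.1745,64],
  [[0,0,0],-0.1745,64],
  [[0,0,0],-0.1745,64],
  [[0,0,0],-0.1745,64],
  [[0,0,0],-0.1745,64],
  [[0,0,0],-0.1745,64],
  [[0,0,0],-0.1745,64],
  [[0,0,0],-0.1745,64],
  [[0,0,0],-0.1745,64],
  [[0,0,0],-0.1745,64],
  [[0,0,0],-0.1745,64],
  [[0,0,0],-0.1745,64],
])

```text
time_s: 33.75
eef_pos: [0.462, 0.2178, 0.1387]
eef_rot: [0.0, 0.22, 0.976, 0.0]
wrist_force: [-0.1, -0.8, 1.4]
opening: 0.75
grasp_force: 0.0
```

Call:
servo_tool([
  [[0,0,0],-0.1745,64],
  [[0,0,0],-0.1745,64],
  [[0,0,0],-0.152,64],
  [[-5.6,-39.1,0],0,64],
  [[-5.6,-39.1,0],0,64],
  [[-5.6,-39.1,0],0,64],
  [[-5.6,-39.1,0],0,64],
  [[-5.6,-39.1,0],0,64],
  [[-5.6,-39.1,0],0,64],
  [[-5.6,-39.1,0],0,64],
  [[-5.6,-39.1,0],0,64],
  [[-5.6,-39.1,0],0,64],
  [[-5.6,-39.1,0],0,64],
  [[-5.6,-39.1,0],0,64],
  [[0,0,20],0,64],
  [[0,0,0],0,64],
  [[0,0,0],0,64],
])

```text
time_s: 35.88
eef_pos: [0.5456, -0.2083, 0.1185]
eef_rot: [0.0, -0.026, 1.0, -0.0]
wrist_force: [0.8, -0.1, 0.4]
opening: 0.75
grasp_force: 0.0
```

```bash
python3 -c "
from h import *
chk();go(.5457,-.2082,.046,3.193)"
```

```text
t35.9 [ 0.5456 -0.2083  0.1185] h-3.089 F [ 0.8 -0.1  0.4] op0.750 g0.0 q [-0.57  0.35  1.69  0.    1.1  -2.19]
pk 461 216 yaw 0.072 [ 56. 107.]
pk 593 226 yaw 0.074 [ 58. 106.]
pk 603 55 yaw 0.106 [ 55. 106.]
pk 612 -34 yaw 0.108 [ 54. 106.]
pk 431 -307 yaw 0.107 [ 51. 108.]
pk 547 -209 yaw 0.066 [ 51. 107.]
turn 0.001 shift [0.2,0.1,72.8]
```

Call:
servo_tool([
  [[0,0,30],0,64],
  [[0,0,25],0,64],
  [[0,0,17],0,64],
  [[0,0,0],0,64],
  [[0,0,0],0,40],
  [[0,0,0],0,40],
  [[0,0,0],0,40],
  [[0,0,0],0,40],
])

```text
time_s: 36.92
eef_pos: [0.5464, -0.2092, 0.0471]
eef_rot: [0.001, -0.026, 1.0, -0.001]
wrist_force: [-1.1, 0.2, 6.2]
opening: 0.55
grasp_force: 65.1
```

Call:
servo_tool([
  [[0,0,-6],0,40],
  [[0,0,-28],0,40],
  [[0,0,-40],0.1745,40],
  [[0,0,-40],0.1745,40],
  [[0,0,0],0.1745,40],
  [[0,0,0],0.1745,40],
  [[0,0,0],0.1745,40],
  [[0,0,0],0.1745,40],
  [[0,0,0],0.1745,40],
  [[0,0,0],0.1745,40],
  [[0,0,0],0.1745,40],
  [[0,0,0],0.1745,40],
  [[0,0,0],0.1745,40],
  [[0,0,0],0.1745,40],
  [[0,0,0],0.1745,40],
  [[0,0,0],0.1745,40],
  [[0,0,0],0.1745,40],
  [[0,0,0],0.1745,40],
  [[0,0,0],0.1745,40],
  [[0,0,0],0.152,40],
])

```text
time_s: 39.42
eef_pos: [0.5445, -0.2079, 0.1588]
eef_rot: [-0.001, 0.999, 0.035, -0.001]
wrist_force: [0.1, -0.3, -4.4]
opening: 0.551
grasp_force: 63.9
```

```bash
python3 -c "
from h import *
st();go(.5866,.3156,.16,.074)"
```

```text
t39.4 [ 0.5445 -0.2079  0.1588] h0.070 F [ 0.1 -0.3 -4.4] op0.551 g63.9 q [-0.57  0.3   1.67  0.    1.18  0.93]
turn -0.004 shift [80.7,-519.0,-1.2]
```

Call:
servo_tool([
  [[6.7,-43.2,0],0,40],
  [[6.7,-43.2,0],0,40],
  [[6.7,-43.2,0],0,40],
  [[6.7,-43.2,0],0,40],
  [[6.7,-43.2,0],0,40],
  [[6.7,-43.2,0],0,40],
  [[6.7,-43.2,0],0,40],
  [[6.7,-43.2,0],0,40],
  [[6.7,-43.2,0],0,40],
  [[6.7,-43.2,0],0,40],
  [[6.7,-43.2,0],0,40],
  [[6.7,-43.2,0],0,40],
  [[0,0,30],0,40],
  [[0,0,29],0,40],
  [[0,0,0],0,40],
  [[0,0,0],0,40],
])

```text
time_s: 41.42
eef_pos: [0.5871, 0.3144, 0.1014]
eef_rot: [-0.0, 0.999, 0.037, 0.0]
wrist_force: [1.1, -0.2, -3.3]
opening: 0.547
grasp_force: 64.2
```

```bash
python3 al.py 66 43.6 .0019 w6
```

```text
t41.4 [0.5871 0.3144 0.1014] h0.075 F [ 1.1 -0.2 -3.3] op0.547 g64.2 q [0.31 0.53 1.47 0.   1.14 1.81]
tongue+mark: n 1111 y 43.3 xmin 109.3 xmax 124.5
pack front 118.5 ymid 42.8 width 47.6 slope 0.0022505109161797816 tcp [67.1 42.4]
```

Call:
servo_tool([
  [[-2.2,-0.5,0],0,40],
  [[0,0,18],0,40],
  [[0,0,13],0,40],
  [[0,0,5],0,40],
  [[0,0,4],0,40],
  [[0,0,4],0,40],
  [[0,0,4],0,40],
  [[0,0,3],0,40],
  [[0,0,1],0,40],
  [[0,0,0],0,40],
])

```text
time_s: 42.72
eef_pos: [0.5847, 0.3148, 0.0488]
eef_rot: [0.0, 0.999, 0.037, 0.0]
wrist_force: [-0.1, 0.1, -4.3]
opening: 0.548
grasp_force: 64.3
```

Call:
servo_tool([
  [[0,0,1.5],0,40],
  [[0,0,0],0,40],
])

```text
time_s: 42.98
eef_pos: [0.585, 0.3148, 0.0482]
eef_rot: [-0.0, 0.999, 0.037, 0.0]
wrist_force: [-2.5, -0.8, 2.6]
opening: 0.552
grasp_force: 65.0
```

Call:
servo_tool([
  [[0,0,0],0,62],
  [[0,0,0],0,62],
  [[0,0,-15],0,62],
  [[0,0,-35],0,64],
  [[0,0,-37],-0.1745,64],
  [[0,0,0],-0.1745,64],
  [[0,0,0],-0.1745,64],
  [[0,0,0],-0.1745,64],
  [[0,0,0],-0.1745,64],
  [[0,0,0],-0.1745,64],
  [[0,0,0],-0.1745,64],
  [[0,0,0],-0.1745,64],
  [[0,0,0],-0.1745,64],
  [[0,0,0],-0.1745,64],
  [[0,0,0],-0.1745,64],
  [[0,0,0],-0.1745,64],
  [[0,0,0],-0.1745,64],
  [[0,0,0],-0.1745,64],
  [[0,0,0],-0.1745,64],
])

```text
time_s: 45.35
eef_pos: [0.5851, 0.3149, 0.1357]
eef_rot: [0.001, 0.22, 0.976, 0.0]
wrist_force: [-0.4, -0.4, 0.1]
opening: 0.749
grasp_force: 0.0
```

Call:
servo_tool([
  [[0,0,0],-0.1745,64],
  [[0,0,0],-0.1745,64],
  [[0,0,0],-0.1745,64],
  [[15,-40,0],-0.042,64],
  [[15,-40,0],0,64],
  [[15,-40,0],0,64],
  [[15,-40,0],0,64],
  [[15,-40,0],0,64],
  [[15,-40,0],0,64],
  [[15,-40,0],0,64],
  [[15,-40,0],0,64],
  [[15,-40,0],0,64],
  [[15,-40,0],0,64],
  [[15,-40,0],0,64],
  [[15,-40,0],0,64],
  [[15,-40,0],0,64],
  [[15,-40,0],0,64],
  [[15,-40,0],0,64],
  [[0,0,15],0,64],
  [[0,0,0],0,64],
])

```text
time_s: 47.85
eef_pos: [0.4283, -0.3057, 0.1184]
eef_rot: [-0.001, -0.058, 0.998, 0.001]
wrist_force: [0.0, -0.3, 0.2]
opening: 0.752
grasp_force: 0.0
```

```bash
python3 -c "
from h import *
chk();go(.4301,-.3067,.046,3.2566);ball('side')"
```

```text
t47.9 [ 0.4283 -0.3057  0.1184] h-3.026 F [ 0.  -0.3  0.2] op0.752 g0.0 q [-0.85  0.24  1.83  0.    1.07 -2.53]
pk 461 216 yaw 0.069 [ 57. 108.]
pk 586 313 yaw 0.056 [ 59. 106.]
pk 593 226 yaw 0.069 [ 57. 107.]
pk 603 54 yaw 0.106 [ 56. 105.]
pk 627 -12 yaw -0.083 [ 53. 108.]
pk 431 -307 yaw 0.107 [ 51. 108.]
turn 0.002 shift [-1.2,-1.3,72.9]
side 62 ball [0.3851 0.0316 0.0933] [0.3866 0.03   0.092 ]
```

The near-right tray pack has been nudged but is still inside the tray. I'll finish the last empty pack, then check it.

Call:
servo_tool([
  [[-1.2,-1.3,30],0,64],
  [[0,0,25],0,64],
  [[0,0,17],0,64],
  [[0,0,0],0,64],
  [[0,0,0],0,40],
  [[0,0,0],0,40],
  [[0,0,0],0,40],
  [[0,0,0],0,40],
])

```text
time_s: 48.95
eef_pos: [0.431, -0.3085, 0.0485]
eef_rot: [0.001, -0.058, 0.998, -0.001]
wrist_force: [-0.1, 1.7, 6.4]
opening: 0.548
grasp_force: 64.8
```

Call:
servo_tool([
  [[0,0,-6],0,40],
  [[0,0,-28],0,40],
  [[0,0,-50],0.1745,40],
  [[0,0,-50],0.1745,40],
  [[0,0,0],0.1745,40],
  [[0,0,0],0.1745,40],
  [[0,0,0],0.1745,40],
  [[0,0,0],0.1745,40],
  [[0,0,0],0.1745,40],
  [[0,0,0],0.1745,40],
  [[0,0,0],0.1745,40],
  [[0,0,0],0.1745,40],
  [[0,0,0],0.1745,40],
  [[0,0,0],0.1745,40],
  [[0,0,0],0.1745,40],
  [[0,0,0],0.1745,40],
  [[0,0,0],0.1745,40],
  [[0,0,0],0.1745,40],
  [[0,0,0],0.1745,40],
  [[0,0,0],0.1745,40],
])

```text
time_s: 51.45
eef_pos: [0.4297, -0.3075, 0.1806]
eef_rot: [-0.001, 0.998, 0.055, -0.001]
wrist_force: [-0.1, 0.4, -4.8]
opening: 0.548
grasp_force: 63.5
```

Call:
servo_tool([
  [[4.7,-40.6,0],0.042,40],
  [[4.7,-40.6,0],0,40],
  [[4.7,-40.6,0],0,40],
  [[4.7,-40.6,0],0,40],
  [[4.7,-40.6,0],0,40],
  [[4.7,-40.6,0],0,40],
  [[4.7,-40.6,0],0,40],
  [[4.7,-40.6,0],0,40],
  [[4.7,-40.6,0],0,40],
  [[4.7,-40.6,0],0,40],
  [[4.7,-40.6,0],0,40],
  [[4.7,-40.6,0],0,40],
  [[4.7,-40.6,0],0,40],
  [[4.7,-40.6,0],0,40],
  [[4.7,-40.6,0],0,40],
  [[0,0,40],0,40],
  [[0,0,38],0,40],
  [[0,0,0],0,40],
  [[0,0,0],0,40],
])

```text
time_s: 53.82
eef_pos: [0.454, 0.3047, 0.1044]
eef_rot: [-0.0, 0.999, 0.037, 0.0]
wrist_force: [0.3, 0.1, -2.9]
opening: 0.547
grasp_force: 64.0
```

```bash
python3 al.py -66 43.4 .0019 w7; python3 -c "
from h import *
chk()"
```

```text
t53.8 [0.454  0.3047 0.1044] h0.075 F [ 0.3  0.1 -2.9] op0.547 g64.0 q [ 0.37  0.3   1.79 -0.    1.05  1.87]
tongue+mark: n 1112 y 43.5 xmin -22.9 xmax -7.5
pack front -13.7 ymid 43.0 width 47.1 slope -0.0021657993525816517 tcp [-66.3  42.7]
t53.9 [0.4547 0.3049 0.1051] h0.075 F [ 0.5  1.8 -4.4] op0.550 g64.0 q [ 0.37  0.3   1.79 -0.    1.05  1.87]
pk 461 216 yaw 0.069 [ 56. 107.]
pk 587 313 yaw 0.092 [ 58. 109.]
pk 593 226 yaw 0.073 [ 57. 108.]
pk 603 55 yaw 0.106 [ 55. 107.]
pk 627 -12 yaw -0.066 [ 53. 107.]
```

Call:
servo_tool([
  [[-2.4,-0.5,0],0,40],
  [[0,0,18],0,40],
  [[0,0,13],0,40],
  [[0,0,6],0,40],
  [[0,0,4],0,40],
  [[0,0,4],0,40],
  [[0,0,4],0,40],
  [[0,0,3],0,40],
  [[0,0,2],0,40],
  [[0,0,0],0,40],
])

```text
time_s: 55.18
eef_pos: [0.4512, 0.305, 0.0495]
eef_rot: [-0.0, 0.999, 0.037, 0.0]
wrist_force: [-0.0, 0.1, -3.1]
opening: 0.548
grasp_force: 64.3
```

Call:
servo_tool([
  [[0,0,1],0,40],
  [[0,0,0],0,40],
])

```text
time_s: 55.42
eef_pos: [0.4512, 0.305, 0.0495]
eef_rot: [0.0, 0.999, 0.037, 0.0]
wrist_force: [-4.8, -2.5, 8.0]
opening: 0.548
grasp_force: 65.5
```

Call:
servo_tool([
  [[0,0,0],0,62],
  [[0,0,0],0,62],
  [[0,0,-15],0,62],
  [[0,0,-35],0,62],
  [[8,12,-42],0,62],
  [[8,12,-42],0,62],
  [[8,12,-42],0,62],
  [[8,12,-42],0,62],
  [[8,12,-42],0,62],
  [[8,12,-42],0,62],
  [[0,0,0],0,62],
  [[0,0,0],0,62],
])

```text
time_s: 56.92
eef_pos: [0.5039, 0.2367, 0.3504]
eef_rot: [-0.0, 0.999, 0.037, 0.0]
wrist_force: [-0.7, -0.4, -1.1]
opening: 0.725
grasp_force: 0.0
```

```bash
python3 -c "
from h import *
chk();c=cam('wrist','w8');packs(c,.035,.075,.05)"
```

```text
t56.9 [0.5039 0.2367 0.3504] h0.075 F [-0.7 -0.4 -1.1] op0.725 g0.0 q [0.23 0.07 1.53 0.   1.54 1.72]
pk 454 303 yaw 0.057 [ 59. 107.]
pk 461 216 yaw 0.069 [ 57. 108.]
pk 586 313 yaw 0.056 [ 59. 106.]
pk 594 226 yaw 0.069 [ 57. 108.]
pk 603 54 yaw 0.106 [ 56. 106.]
pk 628 -12 yaw -0.066 [ 52. 108.]
px [ 57. 106.] xy [563.5 510.6] size [ 27.6 215.2] yaw 0.099 zmed 0.0562
px [572.  92.] xy [626.7  -6.5] size [ 55.7 100.3] yaw -0.066 zmed 0.0493
px [251. 109.] xy [586.3 315. ] size [50.  99.6] yaw 0.075 zmed 0.0508
px [335. 109.] xy [593.6 229.1] size [47.9 99.4] yaw 0.070 zmed 0.0508
px [502. 112.] xy [602.4  60.4] size [53.9 99.8] yaw 0.106 zmed 0.0494
px [256. 234.] xy [455.  305.3] size [ 49.9 102.6] yaw 0.074 zmed 0.0508
px [334. 234.] xy [461.6 218.9] size [ 48.  102.5] yaw 0.072 zmed 0.0508
px [ 10. 337.] xy [300.6 594.6] size [30.6 96.9] yaw -0.148 zmed 0.0515
px [591. 342.] xy [ 346.7 -108.3] size [58.1 95.6] yaw 1.002 zmed 0.0637
```

View pics/w8.png

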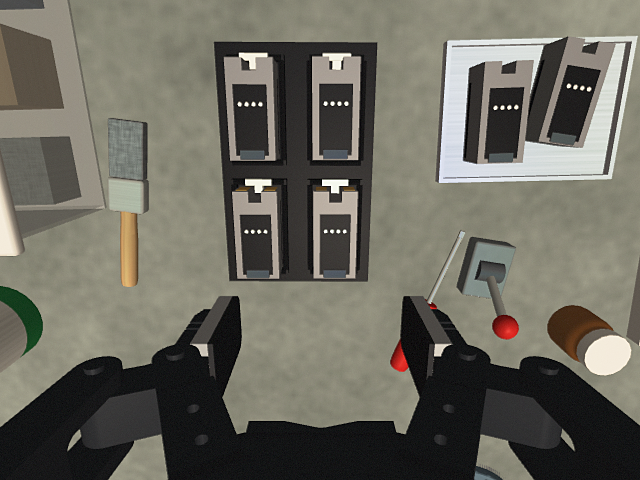

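All four empties are seated, with tops all at 50.8 mm and slots at the marks: (251,109), (335,109), (256,234), (334,234). Both charged packs lie flat in the tray at 49.3 mm: (502,112), (572,92). Next I'll move behind the lever and check flatness.

Call:
servo_tool([
  [[0,0,0],0.125,0],
  [[-19.7,26.7,10],0,0],
  [[-19.7,26.7,10],0,0],
  [[-19.7,26.7,10],0,0],
  [[-19.7,26.7,10],0,0],
  [[-19.7,26.7,10],0,0],
  [[-19.7,26.7,10],0,0],
  [[-19.7,26.7,10],0,0],
  [[-19.7,26.7,10],0,0],
  [[0,0,30],0,0],
  [[0,0,30],0,0],
  [[0,0,0],0,0],
  [[0,0,0],0,0],
])

```text
time_s: 58.65
eef_pos: [0.3363, 0.0315, 0.2108]
eef_rot: [-0.0, 1.0, -0.025, -0.0]
wrist_force: [-0.5, 0.4, 0.8]
opening: 0.001
grasp_force: 0.0
```

```bash
python3 -c "
from h import *
st();go(.336,.031,.098,-.05)
c=cam('scene');W=pts(c)
for x,y in [(.627,-.010),(.603,.056)]:
    m=(abs(W[...,2]-.049)<.012)&(abs(W[...,0]-x)<.04)&(abs(W[...,1]-y)<.02);P=W[m];print(m.sum(),np.linalg.lstsq(np.c_[P[:,:2],np.ones(len(P))],P[:,2],rcond=None)[0].round(3))
"
```

```text
t58.6 [0.3363 0.0315 0.2108] h-0.050 F [-0.5  0.4  0.8] op0.001 g0.0 q [-0.26 -0.37  2.2   0.    1.31  1.36]
turn 0.000 shift [-0.2,0.5,112.8]
298 [-0.018 -0.007  0.059]
278 [-0.038  0.015  0.07 ]
```

Call:
servo_tool([
  [[0,0,30],0,0],
  [[0,0,30],0,0],
  [[0,0,30],0,0],
  [[0,0,22],0,0],
  [[0,0,0],0,0],
  [[10,0,0],0,0],
  [[10,0,0],0,0],
  [[10,0,0],0,0],
  [[10,0,0],0,0],
  [[10,0,0],0,0],
  [[10,0,0],0,0],
  [[10,0,0],0,0],
  [[10,0,0],0,0],
  [[10,0,0],0,0],
  [[7,0,0],0,0],
  [[0,0,0],0,0],
])

```text
time_s: 60.7
eef_pos: [0.4336, 0.0264, 0.0983]
eef_rot: [-0.0, 1.0, -0.025, 0.0]
wrist_force: [0.4, -0.4, -0.0]
opening: -0.003
grasp_force: 0.0
```

Call:
servo_tool([
  [[4,0,0],0,0],
  [[0,0,0],0,0],
])

```text
time_s: 60.95
eef_pos: [0.4371, 0.0262, 0.0983]
eef_rot: [0.0, 1.0, -0.025, 0.0]
wrist_force: [0.2, -0.6, -0.1]
opening: 0.001
grasp_force: 0.0
```

```bash
python3 -c "
from h import *
st();ball('side');ball('scene')"
```

```text
t61.0 [0.4371 0.0262 0.0983] h-0.050 F [ 0.2 -0.6 -0.1] op0.001 g0.0 q [-0.21  0.09  2.06  0.    0.99  1.41]
side 0 ball [nan nan nan] [nan nan nan]
scene 53 ball [0.46   0.0245 0.0937] [0.4569 0.0263 0.092 ]
  return _methods._mean(a, axis=axis, dtype=dtype,
  ret = um.true_divide(
h.py:42: RuntimeWarning: Mean of empty slice.
  v,u=np.nonzero(m);o=-c['R'].T@c['t'];p=np.median(W[m],0);print(n,m.sum(),'ball',(p+.009*(p-o)/np.linalg.norm(p-o)).round(4),ray(c,u.mean(),v.mean(),.092).round(4))
  ret = ret.dtype.type(ret / rcount)
```

Nearly there. I'll push to the stop.

Call:
servo_tool([
  [[3,0,0],0,0],
  [[0,0,0],0,0],
])

```text
time_s: 61.3
eef_pos: [0.4379, 0.0262, 0.0979]
eef_rot: [-0.0, 1.0, -0.025, -0.003]
wrist_force: [-9.0, -1.0, 6.2]
opening: -0.002
grasp_force: 4.5
```

Call:
servo_tool([
  [[2,0,0],0,0],
  [[0,0,0],0,0],
])

```text
time_s: 61.55
eef_pos: [0.4382, 0.0263, 0.0975]
eef_rot: [-0.0, 1.0, -0.025, -0.005]
wrist_force: [-15.9, -2.5, 11.7]
opening: -0.0
grasp_force: 8.1
```

At the stop. Retreat, last check, hand in.

Call:
servo_tool([
  [[-12,0,0],0,0],
  [[-18,0,0],0,0],
  [[0,0,-30],0,0],
  [[0,0,-50],0,0],
  [[0,0,-50],0,0],
  [[0,0,-40],0,0],
  [[0,0,0],0,0],
  [[0,0,0],0,0],
])

```text
time_s: 62.55
eef_pos: [0.4116, 0.0276, 0.2676]
eef_rot: [-0.0, 1.0, -0.025, -0.0]
wrist_force: [0.1, -0.0, 0.3]
opening: 0.002
grasp_force: 0.0
```

```bash
python3 -c "
from h import *
c=chk();ball('side');ball('scene');print(packs(c,.03,.09,.049,150) and '')" | grep -v "px"; python3 -c "
from h import *
c=cam('scene');cv2.imwrite('pics/end.png',c['color'][150:400,150:470,::-1])"
```

```text
t62.5 [0.4116 0.0276 0.2676] h-0.050 F [ 0.1 -0.   0.3] op0.002 g0.0 q [-0.22 -0.22  1.97  0.    1.39  1.4 ]
pk 454 303 yaw 0.057 [ 59. 108.]
pk 461 216 yaw 0.069 [ 56. 109.]
pk 587 312 yaw 0.069 [ 60. 107.]
pk 593 226 yaw 0.069 [ 57. 107.]
pk 603 55 yaw 0.095 [ 55. 106.]
pk 627 -13 yaw -0.066 [ 53. 106.]
side 54 ball [0.4613 0.0262 0.0943] [0.4628 0.024  0.092 ]
scene 44 ball [0.4609 0.0247 0.0923] [0.4597 0.0245 0.092 ]
```

View pics/end.png

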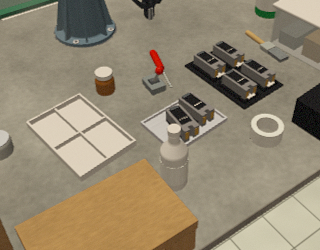

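The picture shows four packs in the charger (235,68), two in the tray (185,112), an empty bin (80,133), and the bystanders where they were. The ball is at x = 461 mm, fully on.

```bash
python3 -c "
from bench import ctrl
print(ctrl.hand_in())"
```

```text
the job is handed in; nothing more can be done
None
```

I handed the job in after 62 s: the charger was switched off, both charged packs laid flat in the ready tray, all four empties seated in the charger with slots over the tongues, and the charger switched back on; one tray pack was knocked aside mid-run but still lies flat inside the rim, the bystanders look unmoved, and the hand-in gave no verdict.

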